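Transfer lantern fittings to the carrying rack in reverse order

TASK

Move the four brass lantern fittings from the flat polishing board into the carrying rack, one standing upright in each pocket, in reverse order: the fitting nearest the board's handle goes into the pocket farthest from the rack's handle, the next one into the next pocket, and so on, so that the one farthest from the board's handle ends up nearest the rack's handle. Don't let any fitting fall over on the way.

Things in the scene. Friction and masses are not known exactly. Their poses are not given: they have to be found in the camera images.
- ball_finial: Turned brass finial 78 mm tall: round foot 40 mm across, 18 mm stem, and a ball on top 34 mm across with a straight band 50 to 66 mm above the underside (grip there, e.g. at 58 mm). Origin: centre of its underside; its own z axis points up. Starts standing on one of the felt discs of the board.
- spire_finial: Turned brass finial 92 mm tall: round foot 40 mm across, a straight column 24 mm across from 20 to 66 mm above the underside, a collar 30 mm across at 67 to 70 mm and a pointed tip (grip the column, e.g. at 57 mm). Origin: centre of its underside; its own z axis points up. Starts standing on one of the felt discs of the board.
- roof_cap: Brass lantern roof 75 mm tall: square foot 42 mm wide, a four-sided pyramid up to 34 mm, and a round upright pull 18 mm across from 34 to 75 mm above the underside (grip the pull, e.g. at 60 mm). Origin: centre of its underside; its own z axis points up. Starts standing on one of the felt discs of the board.
- candle_socket: Brass candle socket 62 mm tall: round drip pan 48 mm across and 5 mm thick, and a straight round socket 28 mm across from there to the top, with a dark mouth (grip it e.g. at 50 mm). Origin: centre of its underside; its own z axis points up. Starts standing on one of the felt discs of the board.
- felt_ball_finial: Grey felt disc, 56 mm across, 6 mm thick, fixed on the board: the place where the ball finial stands at the start, which stays behind to mark it. Origin: centre of its underside, 18 mm above the table (its upper face is at 24 mm).
- felt_spire_finial: Grey felt disc, 56 mm across, 6 mm thick, fixed on the board: the place where the spire finial stands at the start, which stays behind to mark it. Origin: centre of its underside, 18 mm above the table (its upper face is at 24 mm).
- felt_roof_cap: Grey felt disc, 56 mm across, 6 mm thick, fixed on the board: the place where the roof cap stands at the start, which stays behind to mark it. Origin: centre of its underside, 18 mm above the table (its upper face is at 24 mm).
- felt_candle_socket: Grey felt disc, 56 mm across, 6 mm thick, fixed on the board: the place where the candle socket stands at the start, which stays behind to mark it. Origin: centre of its underside, 18 mm above the table (its upper face is at 24 mm).
- board: Polishing board, fixed: flat dark wood, 288 x 110 mm, 18 mm thick; four felt discs in a row at x = +108, +36, -36, -108 mm, y = 0. Spans y = -40 to +70 mm; a loose wax bar 20 mm high lies on the strip near y = +55 mm. Origin: on the table, under mid-row. At its +x end a flat handle (tongue 50 x 40 x 18 mm, dark round spot).
- rack: Carrying rack, fixed: plywood, 288 x 110 mm, four open pockets in a row at x = +108, +36, -36, -108 mm, y = 0; pockets 62 to 68 mm wide, floor 10 mm and wall tops 26 mm above the table, walls 4 mm thick. Spans y = -40 to +70 mm; a loose collar 14 mm high lies near y = +53 mm. Origin: on the table, under mid-row. At its +x end a flat handle (tongue 50 x 40 x 18 mm, dark round spot).
Mind the look-alikes: they are no part of the job. Leave any green or pink look-alike of the ball_finial alone.

How it is judged:
At the end, for the whole second after the job is handed in: Each fitting stands upright (within 0.12 rad) and at rest on the floor (within 6 mm) of its pocket, within 15 mm of the pocket's centre along x and along y of the rack; the pocket is the reverse of its starting place: a fitting that started at x along the board ends at -x along the rack (((x of felt_ball_finial in the frame of board between 0.088 and 0.128 m and x of ball_finial in the frame of rack between -0.123 and -0.093 m) or (x of felt_ball_finial in the frame of board between 0.016 and 0.056 m and x of ball_finial in the frame of rack between -0.051 and -0.021 m) or (x of felt_ball_finial in the frame of board between -0.056 and -0.016 m and x of ball_finial in the frame of rack between 0.021 and 0.051 m) or (x of felt_ball_finial in the frame of board between -0.128 and -0.088 m and x of ball_finial in the frame of rack between 0.093 and 0.123 m)) and y of ball_finial in the frame of rack between -0.015 and 0.015 m and z of ball_finial in the frame of rack between 0.004 and 0.016 m and angle between each of ball_finial, spire_finial, roof_cap, candle_socket's own z axis and vertical below 0.12 rad and linear speed of each of ball_finial, spire_finial, roof_cap, candle_socket below 0.02 m/s and angular speed of each of ball_finial, spire_finial, roof_cap, candle_socket below 0.3 rad/s and ((x of felt_spire_finial in the frame of board between 0.088 and 0.128 m and x of spire_finial in the frame of rack between -0.123 and -0.093 m) or (x of felt_spire_finial in the frame of board between 0.016 and 0.056 m and x of spire_finial in the frame of rack between -0.051 and -0.021 m) or (x of felt_spire_finial in the frame of board between -0.056 and -0.016 m and x of spire_finial in the frame of rack between 0.021 and 0.051 m) or (x of felt_spire_finial in the frame of board between -0.128 and -0.088 m and x of spire_finial in the frame of rack between 0.093 and 0.123 m)) and y of spire_finial in the frame of rack between -0.015 and 0.015 m and z of spire_finial in the frame of rack between 0.004 and 0.016 m and ((x of felt_roof_cap in the frame of board between 0.088 and 0.128 m and x of roof_cap in the frame of rack between -0.123 and -0.093 m) or (x of felt_roof_cap in the frame of board between 0.016 and 0.056 m and x of roof_cap in the frame of rack between -0.051 and -0.021 m) or (x of felt_roof_cap in the frame of board between -0.056 and -0.016 m and x of roof_cap in the frame of rack between 0.021 and 0.051 m) or (x of felt_roof_cap in the frame of board between -0.128 and -0.088 m and x of roof_cap in the frame of rack between 0.093 and 0.123 m)) and y of roof_cap in the frame of rack between -0.015 and 0.015 m and z of roof_cap in the frame of rack between 0.004 and 0.016 m and ((x of felt_candle_socket in the frame of board between 0.088 and 0.128 m and x of candle_socket in the frame of rack between -0.123 and -0.093 m) or (x of felt_candle_socket in the frame of board between 0.016 and 0.056 m and x of candle_socket in the frame of rack between -0.051 and -0.021 m) or (x of felt_candle_socket in the frame of board between -0.056 and -0.016 m and x of candle_socket in the frame of rack between 0.021 and 0.051 m) or (x of felt_candle_socket in the frame of board between -0.128 and -0.088 m and x of candle_socket in the frame of rack between 0.093 and 0.123 m)) and y of candle_socket in the frame of rack between -0.015 and 0.015 m and z of candle_socket in the frame of rack between 0.004 and 0.016 m); the robot touches nothing.
It fails at once if a fitting is knocked over or tipped more than 1 rad (angle between any of ball_finial, spire_finial, roof_cap, candle_socket's own z axis and vertical above 1 rad).
It also fails if it takes over 109 s, if anything falls off the work surface, if the arm or the gripper's body presses on something with over 40 N, if the wrist force passes 120 N, or if a joint passes its speed limit or range.

ROBOT

A 6-joint arm with a two-finger parallel gripper is mounted at the origin on the work surface. World frame = base frame: x ahead of the robot, y to its left, z up, the work surface at z = 0. Lengths are in m, angles in rad, forces in N, time in s.
With the tool pointing down it reaches from about 0.3 to 0.875 m from the base axis. Payload 6.4 kg.
Tool frame: the origin (TCP) lies at the very end of the fingers, on their centre line; the grasp point (between the pads) lies 19 mm behind it; x points along the fingers, y is the direction in which the jaws open and shut, and the axes are right-handed (so a half turn about x gives the same grasp; the last joint's range is limited). The gripper opens to 85 mm and grips with 20 to 120 N. Pads are 22 mm wide; open, the fingers measure 114 mm over their backs; the gripper's body (76 mm by 85 mm) begins 54 mm behind the grasp point. The pads swing forward as they close: fully open they stand 13 mm farther back than shut.
Start: joints at [-1.416, 0.181, 1.607, -0, 1.354, -0.206], TCP at [0.203, -0.538, 0.209] pointing down, gripper open.
Joint ranges: [-2.99, 2.99], [-0.89, 2.07], [0.3, 2.58], [-1.14, 4.28], [0, 2.63], [-3.12, 3.12]. Speed limits (rad/s): [2.57, 2.57, 3.01, 3.14, 3.14, 3.14].

INTERFACE

Orientations are given as a unit quaternion [w, x, y, z].
In Python, from bench import status, optics, hand_in gives the robot as it stands. The module is installed in compiled form; this text tells all that it offers.
- The arm moves only by the shell command python3 -m jog 'ROWS'. ROWS is JSON, one flat list of numbers, 5 for each row, row after row: the shift along the tool's x, y, z in mm, then the turn about the tool's x in degrees, then the opening in per cent of the stroke, from 0 (shut) to 100 (fully open). In form: [tx, ty, tz, yaw, gripper, tx, ty, tz, yaw, gripper, ...]. A call has exactly 5 rows; each row is the pose to reach, as a shift and turn from the pose commanded when the call began, along the tool's axes at that moment; what a row does not reach only later rows make up. A row lasts 1/10 s, in which the tool goes at most 50 mm and 8.59 degrees, less where a joint would pass 70% of its speed; a pose out of reach is approached as far as the arm can. A call with a gripper value outside its range is refused whole. The fingers move at their own pace and stop on an object; the grip force is fixed at half the most. Time passes only in rows, so rows that repeat a pose let the fingers close, or fill a call up. It gives the time, the measured TCP pose, the force and the opening at its end, in the units of the state.
- status.get_obs(): the state, without advancing time (a new reading comes with each control period).
- optics.camera(name): name is "scene" or "top" or "wrist"; returns the picture (400x640x3 uint8, red, green, blue); there is no depth.
- optics.get_calibration(name): a dict with "vertical_fov" (degrees; the focal length in pixels is half the picture's height over the tangent of half this angle, whatever the lens; pixels are square), "cx", "cy" (the principal point, pixels), "extrinsics" (4x4, takes a point from camera to world coordinates). Camera axes: x right, y up, looking along -z (the intrinsics and any distortion apply to the point x, -y, -z); pixel columns grow to the right and rows downward; lengths in m; the calibration is good to about 2 mm. The wrist camera is an equidistant fisheye: a pixel r from the principal point sees the ray r / f radians off the axis. A picture is of the moment at which its call begins: read the wrist's pose just before it. get_calibration takes no time and is no camera call; for the wrist camera it gives the pose at the moment of the call.
- hand_in(): hands the job in, once; it reports no verdict.
The state is a dict: "time_s": time; "q": joint angles; "dq": joint speeds; "joint_efforts": joint torques, N m; "eef_pos": TCP position; "eef_rot": TCP orientation; "wrist_force": force on the tool from outside, world axes, zero at the start; "torque": the same for the moment, N m; "opening": opening from 0.0 (shut) to 1.0 (fully open).
Only numpy, scipy, OpenCV 4.12 (cv2) and the standard library are available. Lean on these libraries where they do the work, as an engineer would, in place of code of your own. Each camera call takes 0.05 s, during which the arm holds its last target. There are 200 camera calls.

## Working session

There is one attempt and no reset: what is moved stays moved. The work goes in short steps, Python scripts to look and compute and a shell command to move; the robot and the scene stay as the last step left them, time stands still between calls to the robot, and variables do not carry over. Pictures are saved under pics/ and viewed, on a budget of 14 in all, crops included, one or two more only if the job needs it, and the job is handed in when it is done.

```bash
mkdir -p pics; python3 - <<'E'
from bench import status, optics
import cv2
for n in ("top","scene"):
    im=optics.camera(n); cv2.imwrite(f"pics/{n}0.png",cv2.resize(im[...,::-1],(800,500),interpolation=cv2.INTER_CUBIC)); cv2.imwrite(f"raw_{n}.png",im[...,::-1])
    print(n,optics.get_calibration(n))
o=status.get_obs(); print(o)
E
```

```text
top {'vertical_fov': 50.19736949791402, 'cx': 317.1930387824797, 'cy': 199.8491703553644, 'extrinsics': array([[ 9.17357058e-03,  9.78790538e-01, -2.04658077e-01,
         3.52718511e-01],
       [-9.99957014e-01,  9.25517744e-03, -5.58473631e-04,
        -6.69600405e-03],
       [ 1.34751811e-03,  2.04654403e-01,  9.78833367e-01,
         9.40582092e-01],
       [ 0.00000000e+00,  0.00000000e+00,  0.00000000e+00,
         1.00000000e+00]])}
scene {'vertical_fov': 45.12966149888332, 'cx': 317.03871374150754, 'cy': 193.9030156678236, 'extrinsics': array([[-0.40594188, -0.75177471,  0.51965947,  1.11205737],
       [ 0.91385391, -0.32827044,  0.23897604,  0.26446477],
       [-0.0090673 ,  0.57190323,  0.82027098,  0.98208321],
       [ 0.        ,  0.        ,  0.        ,  1.        ]])}
{'time_s': 0.1, 'q': array([-1.41628384e+00,  1.81461018e-01,  1.60787275e+00, -2.01094144e-06,
        1.35381470e+00, -2.06307122e-01]), 'dq': array([-0.00040981, -0.00101791, -0.00236189, -0.00020903, -0.00106912,
       -0.00099862]), 'joint_efforts': array([ 1.88544104e-04, -4.45883131e+01, -3.52236557e+01, -2.68851645e-04,
        4.22600584e-03,  2.12771505e-05]), 'eef_pos': array([ 0.20292934, -0.53744833,  0.20819454]), 'eef_rot': array([ 0.12632832,  0.69564392,  0.12742812, -0.69561682]), 'wrist_force': array([0.1331471 , 0.43818778, 0.26273926]), 'torque': array([-0.00509297,  0.0055113 ,  0.01024972]), 'opening': 0.9958174211112484}
```

View pics/top0.png

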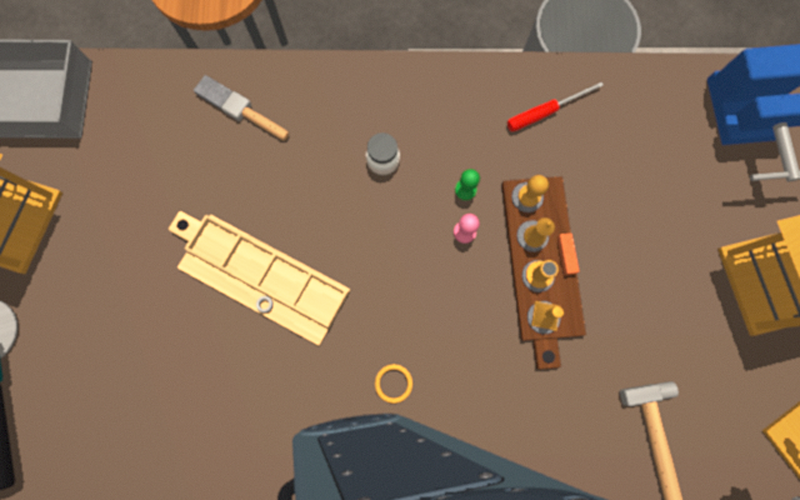

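View pics/scene0.png

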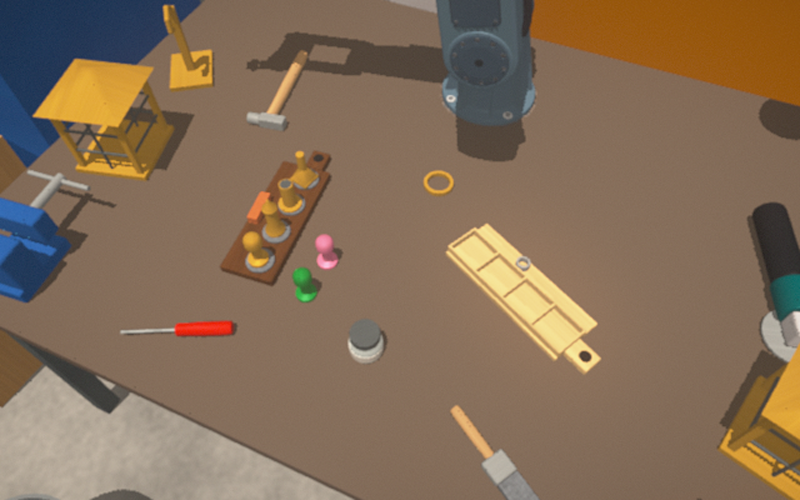

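The top view shows the rack at left with its handle at its upper-left end (183,225). The board is at right with its handle at the bottom (547,356). From the board handle the order is roof cap (547,316), candle socket (541,272), spire (537,235), ball (533,193). The pink (467,228) and green (468,184) look-alikes stand off the board, to its left. I'll enlarge next.

```bash
python3 - <<'E'
import cv2
def crop(src,out,x0,y0,w,h,s,step=10):
    im=cv2.imread(src)[y0:y0+h,x0:x0+w]; im=cv2.resize(im,None,fx=s,fy=s,interpolation=cv2.INTER_CUBIC)
    for x in range(x0-x0%20+20,x0+w,20):
        u=int((x-x0+.5)*s); cv2.line(im,(u,0),(u,6),(255,255,255),1); cv2.putText(im,str(x),(u-12,18),0,.4,(255,255,255),1)
    for y in range(y0-y0%20+20,y0+h,20):
        v=int((y-y0+.5)*s); cv2.line(im,(0,v),(6,v),(255,255,255),1); cv2.putText(im,str(y),(8,v+4),0,.4,(255,255,255),1)
    cv2.imwrite(out,im)
crop("raw_top.png","pics/rack.png",130,162,155,118,5)
crop("raw_top.png","pics/board.png",355,132,125,168,3.55)
E
```

```text
(no output)
```

View pics/rack.png

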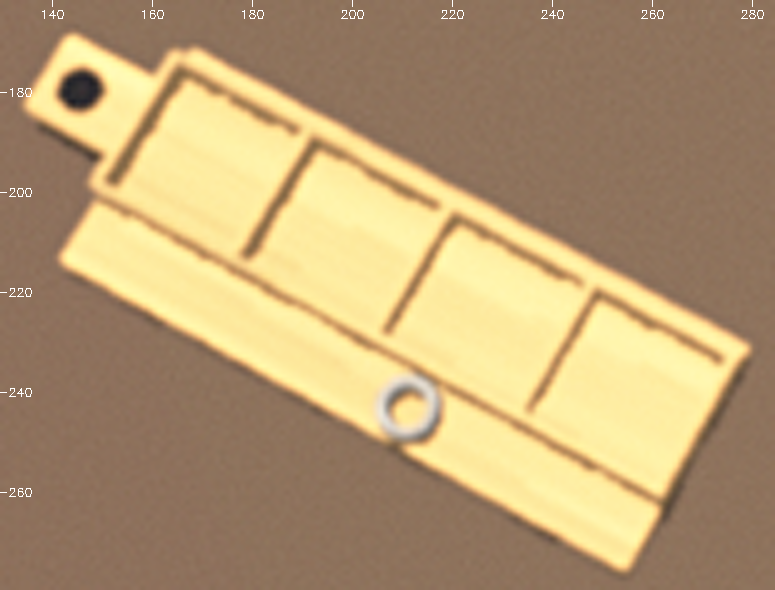

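View pics/board.png

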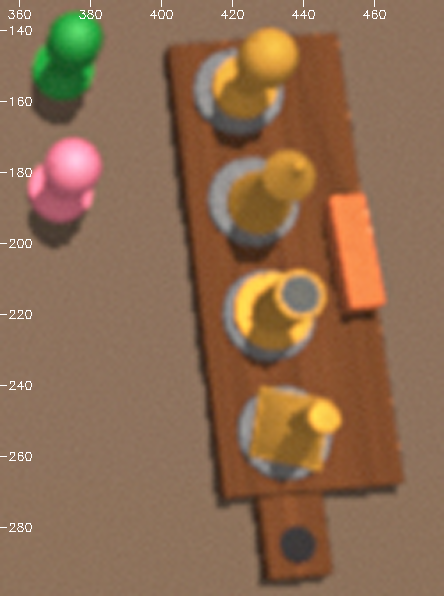

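```bash
cat > h.py <<'E'
import numpy as np
from bench import status, optics
from scipy.spatial.transform import Rotation as R
from scipy.optimize import least_squares
def proj(n,P):
    c=optics.get_calibration(n); E=c["extrinsics"]; f=200/np.tan(np.radians(c["vertical_fov"]/2))
    p=(np.atleast_2d(P)-E[:3,3])@E[:3,:3]; x,y,z=p[:,0],-p[:,1],-p[:,2]
    if n=="wrist":
        t=np.arctan2(np.hypot(x,y),z); k=f*t/np.hypot(x,y)
    else: k=f/z
    return np.c_[c["cx"]+k*x,c["cy"]+k*y]
def back(n,uv,h):
    return least_squares(lambda p:(proj(n,[p[0],p[1],h])[0]-uv),[.5,0.]).x
def to_w(pose,P):
    P=np.atleast_2d(P); c,s=np.cos(pose[2]),np.sin(pose[2])
    return np.c_[pose[0]+c*P[:,0]-s*P[:,1],pose[1]+s*P[:,0]+c*P[:,1],P[:,2]]
def to_l(pose,p):
    c,s=np.cos(pose[2]),np.sin(pose[2]); d=np.array(p)-pose[:2]; return np.array([c*d[0]+s*d[1],-s*d[0]+c*d[1]])
def fit(n,P,uv,p0):
    r=least_squares(lambda p:(proj(n,to_w(p,P))-uv).ravel(),p0,x_scale=[.1,.1,1]); return r.x,r.fun.reshape(-1,2)
def go(x,y,z,yaw=None):
    "shift in tool axes [mm] and turn [deg] to TCP x,y,z with jaws along world angle yaw (rad)"
    o=status.get_obs(); q=o["eef_rot"]; M=R.from_quat([q[1],q[2],q[3],q[0]]).as_matrix()
    d=M.T@(np.array([x,y,z])-o["eef_pos"])*1e3; t=0
    a=np.arctan2(M[1,1],M[0,1])
    if yaw is not None: t=-np.degrees((yaw-a+np.pi/2)%np.pi-np.pi/2)  # tool x is down: positive turn is clockwise from above
    return d.round(1),round(t,1)
E
python3 - <<'E'
from h import *
np.set_printoptions(precision=4,suppress=True)
b=lambda a:np.array(a)/3.55+[354.5,131.5]
r=lambda a:np.array(a)/5+[129.5,161.5]
P=np.array([[-144,-40,18],[-144,70,18],[144,70,18],[144,-40,18],[194,-20,18],[194,20,18]])/1e3
B,e=fit("top",P,b([[168,46],[338,34],[402,482],[222,500],[265,587],[332,573]]),[.5,-.25,np.pi]); print("board",B,"\n",e)
for n,uv,h in (("ball",[269,57],.084),("spire",[298,172],.116),("candle",[301,296],.086),("roof",[323,415],.099)):
    w=back("top",b(uv),h); print(n,w,to_l(B,w))
for h in (10,18,26):
  P=np.array([[-144,-40,26],[194,-20,18],[194,20,18],[-144,70,h],[144,70,h]])/1e3
  K,e=fit("top",P,r([[750,348],[75,33],[25,110],[628,573],[60,262]]),[.4,.2,1.1]); print("rack",h,K,e.ravel())
  print((proj("top",to_w(K,np.array([[144,-40,26],[144,-31,26],[144,35,26],[140,-31,10],[140,31,10],[169,0,18]])/1e3))-[129.5,161.5]).round(1)*5)
np.save("B.npy",B)
o=status.get_obs();q=o["eef_rot"];print(R.from_quat([q[1],q[2],q[3],q[0]]).as_matrix())
E
```

```text
board [ 0.5367 -0.2482  3.2251] 
 [[-0.3378 -0.4372]
 [-0.1515 -0.4561]
 [ 0.3567  1.1006]
 [-0.0774 -0.0964]
 [ 0.1191 -1.359 ]
 [ 0.0601  1.1419]]
ball [ 0.6465 -0.2431] [-0.1098  0.0041]
spire [ 0.5679 -0.2475] [-0.0311  0.0019]
candle [ 0.5026 -0.2544] [0.0346 0.0033]
roof [ 0.4335 -0.2595] [0.1039 0.0027]
rack 10 [0.5067 0.2203 1.0858] [ 0.0962 -0.2688 -0.4723 -0.096  -0.3214 -0.2439 -0.0073  0.5748  0.6943
 -0.0078]
[[185.   41. ]
 [174.   58. ]
 [ 92.5 186.5]
 [194.   71.5]
 [119.  190. ]
 [ 95.5  96.5]]
rack 18 [0.5065 0.2194 1.0876] [ 0.5442 -0.2866 -0.1792  0.1327  0.0009  0.0036 -0.0002  0.4952 -0.3784
 -0.3994]
[[186.5  42. ]
 [175.5  59. ]
 [ 94.5 187.5]
 [195.5  72.5]
 [121.  191. ]
 [ 97.   97.5]]
rack 26 [0.5063 0.2184 1.0895] [ 0.9997 -0.303   0.1204  0.3648  0.3299  0.2547  0.0153  0.4158 -1.4622
 -0.7943]
[[188.   42.5]
 [177.   60. ]
 [ 96.5 188.5]
 [197.   73.5]
 [122.5 192.5]
 [ 98.5  98.5]]
[[-0.0002  0.353  -0.9356]
 [ 0.0015 -0.9356 -0.353 ]
 [-1.     -0.0015 -0.0003]]
```

Poses agree to about a pixel. I'm moving over the board for a close look with the wrist camera.

```bash
python3 - <<'E'
from h import *
B=np.load("B.npy"); print(go(.52,-.25,.27,B[2]+np.pi/2))
E
```

```text
(array([ -61.4, -157.1, -398.2]), np.float64(15.9))
```

```bash
python3 -m jog '[-60,-16,-40,0,100,-60,-32,-80,0,100,-60,-48,-120,0,100,-60,-64,-160,0,100,-60,-80,-200,0,100]' ; python3 -m jog '[0,-16,-40,4,100,0,-32,-80,8,100,0,-48,-120,12,100,0,-64,-160,16,100,0,-77,-198,16,100]'; python3 - <<'E'
from h import *
import cv2
B=np.load("B.npy"); print(go(.52,-.25,.27,B[2]+np.pi/2))
im=optics.camera("wrist"); cv2.imwrite("raw_w1.png",im[...,::-1]); cv2.imwrite("pics/w1.png",cv2.resize(im[...,::-1],(800,500),interpolation=cv2.INTER_CUBIC))
print(optics.get_calibration("wrist"))
X=[-.108,-.036,.036,.108]
print(proj("wrist",to_w(B,[[x,0,.024] for x in X]))*1.25,proj("wrist",to_w(B,[[-.144,-.04,.018],[-.144,.07,.018],[.144,.07,.018],[.144,-.04,.018]]))*1.25)
E
```

```text
time_s: 0.6
eef_pos: [0.363, -0.3909, 0.269]
eef_rot: [0.127, 0.696, 0.127, -0.696]
wrist_force: [0.2, -0.7, -0.4]
opening: 1.005
time_s: 1.1
eef_pos: [0.5209, -0.2487, 0.2686]
eef_rot: [-0.028, -0.706, -0.028, 0.707]
wrist_force: [0.4, -0.6, -0.4]
opening: 0.997
(array([-1.4,  1.2,  1. ]), np.float64(-0.2))
{'vertical_fov': 65.70646984690485, 'cx': 313.4282397655414, 'cy': 195.47586929491865, 'extrinsics': array([[ 0.08435214,  0.9545555 ,  0.28584702,  0.59810155],
       [-0.99642875,  0.08190132,  0.02054084, -0.23835142],
       [-0.00380387, -0.28655885,  0.95805509,  0.43306658],
       [ 0.        ,  0.        ,  0.        ,  1.        ]])}
[[397.86985143  88.46762459]
 [397.72043656 156.38965809]
 [397.46107533 222.8455773 ]
 [397.12360101 284.29440917]] [[359.83261933  56.69818176]
 [463.72255545  58.37707429]
 [455.12665401 309.72924051]
 [363.37249589 309.96688845]]
```

View pics/w1.png

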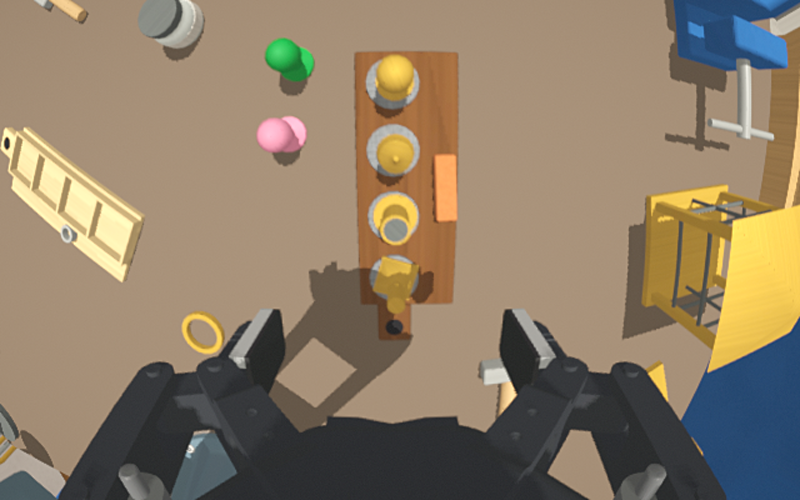

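The wrist view shows the board corners at (356,52), (458,52), (453,303) and (361,302), about 4–7 px from the prediction. The arm may still have been settling, so I'll retake it enlarged.

```bash
python3 - <<'E'
from h import *
import cv2
optics.camera("wrist"); 
c=optics.get_calibration("wrist"); im=optics.camera("wrist"); cv2.imwrite("raw_w2.png",im[...,::-1])
print(c["extrinsics"][:3,3],status.get_obs()["eef_pos"])
x0,y0,w,h,s=260,32,130,250,2.4
im=cv2.resize(im[y0:y0+h,x0:x0+w,::-1],None,fx=s,fy=s,interpolation=cv2.INTER_CUBIC)
im2=cv2.imread("raw_scene.png")[112:236,165:275]; im2=cv2.resize(im2,None,fx=4.4,fy=4.84,interpolation=cv2.INTER_CUBIC)
cv2.imwrite("pics/w2.png",np.hstack([im,im2[:600]]))
B=np.load("B.npy")
print((proj("wrist",to_w(B,[[-.144,-.04,.018],[-.144,.07,.018],[.144,.07,.018],[.144,-.04,.018]]))-[259.5,31.5])*2.4)
print(proj("wrist",status.get_obs()["eef_pos"])*1.25)
E
```

```text
[ 0.59642123 -0.24005323  0.43274264] [ 0.52110044 -0.24844436  0.26828443]
[[ 61.12569946  25.12260248]
 [261.02979945  28.060853  ]
 [245.13983474 512.40276929]
 [ 68.25494793 512.68532264]]
[[393.47789102 295.07384037]]
```

View pics/w2.png

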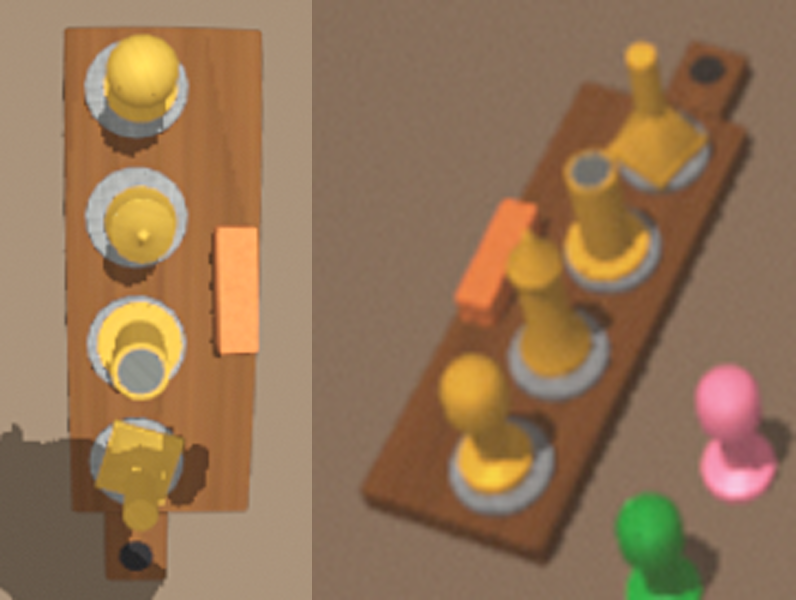

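Settled, the corners at (64,28), (262,30), (248,510), (71,511) match the prediction to about 1 px. Next I'm averaging the two views and locating the fittings.

```bash
python3 - <<'E'
from h import *
np.set_printoptions(precision=4,suppress=True)
b=lambda a:np.array(a)/2.4+[259.5,31.5]
B=np.load("B.npy")
P=np.array([[-144,-40,18],[-144,70,18],[144,70,18],[144,-40,18]])/1e3
W,e=fit("wrist",P,b([[64,28],[262,30],[248,510],[71,511]]),B); print(W,B,e.ravel())
for n,uv,h in (("ball",[142,72],.084),("spire",[143,235],.116),("candle",[141,371],.086),("roof",[141,515],.099)):
    w=back("wrist",b(uv),h); print(n,w,to_l(W,w))
for n,uv in (("ball",[135,87]),("spire",[136,217]),("candle",[137,344]),("roof",[136,461])):
    w=back("wrist",b(uv),.024); print("felt",n,w,to_l(W,w))
M=(W+B)/2; np.save("B.npy",M); np.save("K.npy",[.5066,.2198,1.0868])
print(to_w(M,[[x,0,0] for x in (-.108,-.036,.036,.108)]))
p=to_w(M,[[.106,.002,0]])[0]; print(go(p[0],p[1],.20,M[2]+np.pi/2))
E
```

```text
[ 0.5366 -0.2496  3.2278] [ 0.5367 -0.2482  3.2251] [-0.4088 -0.9542  0.369  -0.7075 -0.0024  1.0302  0.0778  0.9389]
ball [ 0.644  -0.2426] [-0.1076  0.0022]
spire [ 0.5701 -0.249 ] [-0.0334  0.0022]
candle [ 0.5023 -0.2545] [0.0345 0.0019]
roof [ 0.432  -0.2607] [0.1052 0.002 ]
felt ball [ 0.6437 -0.2397] [-0.1076 -0.0007]
felt spire [ 0.5723 -0.2464] [-0.0359 -0.0001]
felt candle [ 0.5013 -0.2532] [0.0355 0.0005]
felt roof [ 0.4306 -0.2588] [0.1064 0.    ]
[[ 0.6443 -0.2398  0.    ]
 [ 0.5725 -0.2459  0.    ]
 [ 0.5008 -0.252   0.    ]
 [ 0.4291 -0.2581  0.    ]]
(array([68.4,  3.8, 90.5]), np.float64(0.0))
```

```bash
python3 -m jog '[25,1,30,0,100,50,2,60,0,100,68,4,91,0,100,68,4,91,0,100,68,4,91,0,100]' | head -2; python3 - <<'E'
from h import *
M=np.load("B.npy");p=to_w(M,[[.1055,.0015,0]])[0]; print(go(p[0],p[1],.064,M[2]+np.pi/2))
E
```

```text
time_s: 1.75
eef_pos: [0.4288, -0.2627, 0.201]
(array([137. ,  -3.1,  -3.1]), np.float64(-0.3))
```

```bash
python3 -m jog '[30,-2,-2,0,100,70,-2,-2,0,100,105,-2,-2,0,100,128,-2,-2,0,100,136,-2,-2,0,100]'|head -2; python3 - <<'E'
from h import *
M=np.load("B.npy");p=to_w(M,[[.1055,.0015,0]])[0]; print(go(p[0],p[1],.064,M[2]+np.pi/2), status.get_obs()["wrist_force"])
import cv2; optics.camera("wrist"); im=optics.camera("wrist"); cv2.imwrite("pics/w3.png",im[...,::-1])
E
```

```text
time_s: 2.25
eef_pos: [0.4314, -0.2594, 0.0634]
(array([-0.6, -0.1, -0.3]), np.float64(-0.2)) [-0.38267025 -0.34724288  0.27151999]
```

View pics/w3.png

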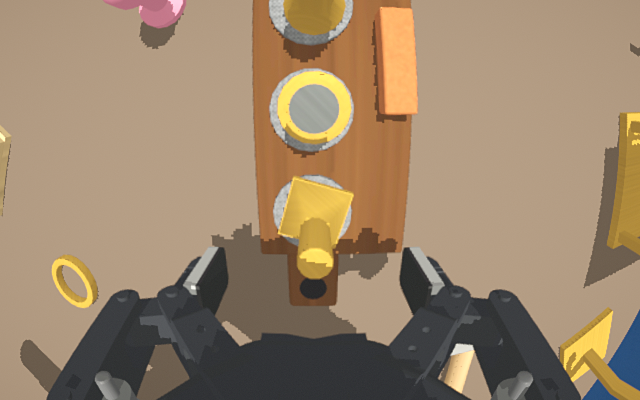

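The pull at (314,260) is centred between the pads, which sit at columns 227 and 402. Closing.

```bash
python3 -m jog '[0,0,0,0,60,0,0,0,0,40,0,0,0,0,20,0,0,0,0,0,0,0,0,0,0]'; python3 -m jog '[0,0,0,0,0,0,0,0,0,0,0,0,0,0,0,0,0,0,0,0,0,0,0,0,0]'
```

```text
time_s: 2.85
eef_pos: [0.4318, -0.2603, 0.0658]
eef_rot: [0.029, 0.707, 0.028, -0.706]
wrist_force: [-1.3, 1.6, 4.0]
opening: 0.175
time_s: 3.35
eef_pos: [0.4318, -0.2602, 0.0659]
eef_rot: [0.029, 0.707, 0.029, -0.706]
wrist_force: [-1.9, 1.9, 6.0]
opening: 0.172
```

```bash
python3 - <<'E'
from h import *
K=np.load("K.npy"); p=to_w(K,[[-.108,0,0]])[0]; print(p)
print(go(p[0],p[1],.20,K[2]+np.pi/2))
print(to_w(K,[[x,0,0] for x in (-.108,-.036,.036,.108)]))
E
```

```text
[0.45634542 0.12420462 0.        ]
(array([-134.4, -381. ,  -55.9]), np.float64(-57.6))
[[0.45634542 0.12420462 0.        ]
 [0.48984847 0.18793487 0.        ]
 [0.52335153 0.25166513 0.        ]
 [0.55685458 0.31539538 0.        ]]
```

Gripped at opening 0.17. Lifting and carrying to the farthest rack pocket.

```bash
python3 -m jog '[-15,0,0,0,0,-45,0,0,0,0,-80,0,0,0,0,-115,0,0,0,0,-135,0,0,0,0]'; python3 -m jog '[0,-25,-4,0,0,0,-65,-10,0,0,0,-107,-16,0,0,0,-148,-22,0,0,0,-190,-28,0,0]'|head -2; python3 -m jog '[0,-42,-6,-7,0,0,-84,-12,-14,0,0,-126,-18,-21,0,0,-165,-24,-28,0,0,-191,-28,-35,0]'|head -2; python3 -m jog '[0,0,0,-7,0,0,0,0,-14,0,0,0,0,-20,0,0,0,0,-22.6,0,0,0,0,-22.6,0]'; python3 - <<'E'
from h import *
K=np.load("K.npy"); p=to_w(K,[[-.108,0,0]])[0]; print(go(p[0],p[1],.20,K[2]+np.pi/2))
import cv2; optics.camera("wrist"); im=optics.camera("wrist"); cv2.imwrite("pics/w4.png",cv2.resize(im[...,::-1],(800,500),interpolation=cv2.INTER_CUBIC))
print(proj("wrist",to_w(K,[[-.144,-.04,.026],[.194,-.02,.018],[.194,.02,.018],[-.144,.07,.018],[.144,.07,.018]]))*1.25)
print(go(p[0],p[1],.20,K[2]+np.pi/2))
E
```

```text
time_s: 3.85
eef_pos: [0.4321, -0.2605, 0.2028]
eef_rot: [0.03, 0.707, 0.028, -0.706]
wrist_force: [0.7, -0.3, -2.3]
opening: 0.176
time_s: 4.35
eef_pos: [0.4433, -0.0666, 0.1997]
time_s: 4.85
eef_pos: [0.4555, 0.127, 0.1998]
time_s: 5.35
eef_pos: [0.4558, 0.1245, 0.1996]
eef_rot: [-0.366, -0.605, -0.366, 0.605]
wrist_force: [-0.3, 0.2, -1.1]
opening: 0.169
(array([-0.4,  0.6,  0. ]), np.float64(0.0))
[[435.81506298 253.21352732]
 [413.09981089 -93.9223958 ]
 [370.50595623 -93.8642115 ]
 [318.74101437 250.71870785]
 [315.75675243 -48.98171381]]
(array([-0.3,  0.5,  0. ]), np.float64(-0.1))
```

View pics/w4.png

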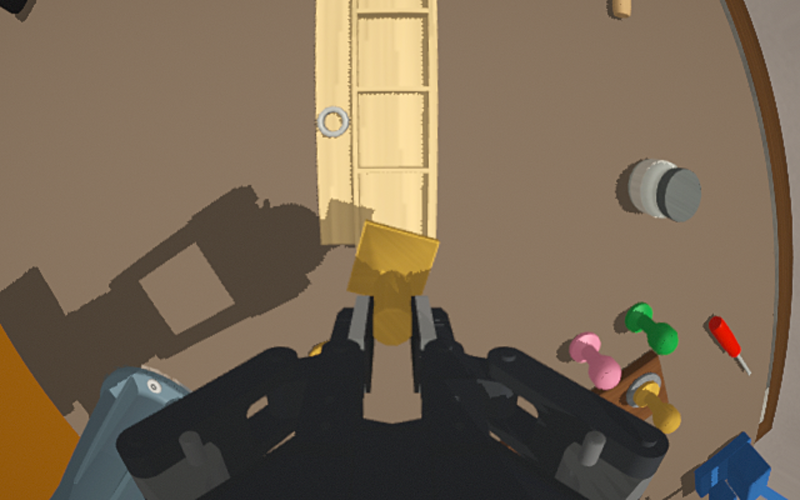

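The roof cap hangs level. Rack features seen: dividers at about rows 14, 92 and 169, and the ledge corner at (322,243). I'll compare these with the model.

```bash
python3 - <<'E'
from h import *
import cv2
np.set_printoptions(precision=1,suppress=True)
K=np.load("K.npy")
for z in (.01,.026): print((proj("wrist",to_w(K,[[x,y,z] for x in (-.144,-.074,-.070,-.002,.002) for y in (-.04,-.031,.031,.035,.07)]))*1.25).reshape(5,5,2))
im=cv2.imread("pics/w4.png")[80:260,300:460]; cv2.imwrite("pics/w4c.png",cv2.resize(im,None,fx=3.3,fy=3.3,interpolation=cv2.INTER_CUBIC))
E
```

```text
[[[434.  248. ]
  [424.7 248.1]
  [360.2 248.2]
  [356.  248.2]
  [320.2 248.2]]

 [[435.8 175.3]
  [426.1 175.2]
  [358.6 175.3]
  [354.2 175.4]
  [316.8 176.1]]

 [[435.9 171. ]
  [426.2 170.9]
  [358.5 171. ]
  [354.1 171.1]
  [316.7 171.8]]

 [[436.6  97.2]
  [426.7  97. ]
  [357.7  97.1]
  [353.3  97.2]
  [315.1  98.7]]

 [[436.7  92.9]
  [426.7  92.7]
  [357.7  92.8]
  [353.2  92.9]
  [315.   94.4]]]
[[[435.8 253.2]
  [426.1 253.2]
  [358.8 253.4]
  [354.5 253.4]
  [317.2 253.3]]

 [[437.8 177.4]
  [427.7 177.3]
  [357.  177.4]
  [352.5 177.5]
  [313.4 178.2]]

 [[437.9 172.9]
  [427.7 172.8]
  [356.9 172.9]
  [352.4 173. ]
  [313.3 173.8]]

 [[438.8  95.7]
  [428.4  95.4]
  [356.1  95.5]
  [351.4  95.7]
  [311.5  97.3]]

 [[438.8  91.2]
  [428.4  90.9]
  [356.   91. ]
  [351.4  91.1]
  [311.5  92.8]]]
```

View pics/w4c.png

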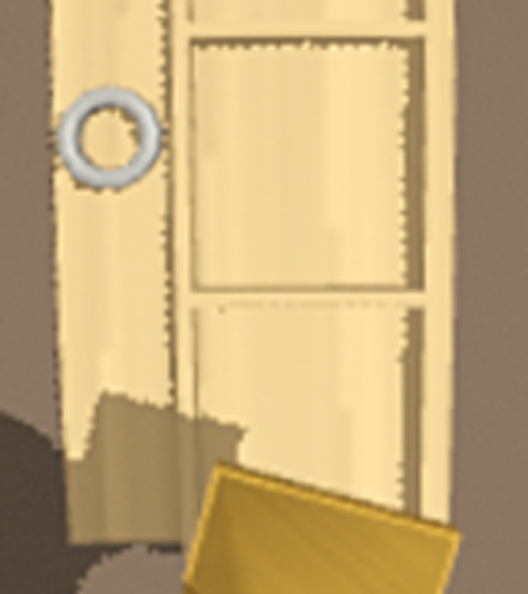

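```bash
python3 - <<'E'
from h import *
np.set_printoptions(precision=1,suppress=True)
K=np.load("K.npy")
for d in (0,.0045):
  Q=K+[d*np.cos(K[2]),d*np.sin(K[2]),0]
  print((proj("top",to_w(Q,[[x-.002,y,.026] for x in (.142,.072,0,-.072) for y in (-.031,.031)]))-[129.5,161.5])*5)
  print((proj("top",to_w(Q,[[-.144,-.04,.026],[-.144,.035,.026]]))-[129.5,161.5])*5)
  print((proj("scene",to_w(Q,[[x,y,.026] for x in (.144,-.144) for y in (-.04,.035)]+[[.194,-.02,.018],[.194,.02,.018]])))*1.25)
E
```

```text
[[182.4  62.7]
 [106.3 183.2]
 [317.2 135.6]
 [242.2 257.8]
 [457.9 211.6]
 [384.  335.7]
 [600.6 288.7]
 [527.9 414.8]]
[[751.7 346.6]
 [665.3 501.1]]
[[554.9 353.1]
 [584.4 328.5]
 [444.5 245.1]
 [473.2 225.6]
 [583.8 369.6]
 [599.5 356. ]]
[[173.9  58. ]
 [ 97.7 178.5]
 [308.5 130.8]
 [233.4 253. ]
 [449.  206.8]
 [375.  330.8]
 [591.6 283.9]
 [518.8 409.8]]
[[742.5 341.7]
 [656.1 496.1]]
[[556.8 355. ]
 [586.4 330.3]
 [446.  246.6]
 [474.8 227. ]
 [585.8 371.6]
 [601.6 357.9]]
```

Top and scene cameras agree with my rack pose; the wrist suggests about 4 mm more along the rack. I'll take a 2 mm compromise, well inside the clearance.

```bash
python3 - <<'E'
from h import *
K=np.load("K.npy"); K[:2]+=.002*np.array([np.cos(K[2]),np.sin(K[2])]); np.save("K.npy",K)
p=to_w(K,[[-.108,0,0]])[0]; print(go(p[0],p[1],.0535,K[2]+np.pi/2))
E
```

```text
(array([146.2,   0.5,  -2. ]), np.float64(-0.1))
```

```bash
python3 -m jog '[20,0,-2,0,0,55,0,-2,0,0,90,0,-2,0,0,120,0,-2,0,0,138,0,-2,0,0]'; python3 -m jog '[2,0,0,0,0,4,0,0,0,0,6,0,0,0,0,8,0,0,0,0,8,0,0,0,0]'
```

```text
time_s: 5.95
eef_pos: [0.4553, 0.1261, 0.0595]
eef_rot: [-0.365, -0.604, -0.366, 0.607]
wrist_force: [-0.7, -0.5, -0.4]
opening: 0.173
time_s: 6.45
eef_pos: [0.4576, 0.1263, 0.0546]
eef_rot: [0.366, 0.606, 0.365, -0.605]
wrist_force: [-1.0, -0.1, -1.7]
opening: 0.174
```

```bash
python3 -m jog '[1,0,0,0,0,1.5,0,0,0,0,2,0,0,0,0,2,0,0,0,0,2,0,0,0,0]'; python3 -m jog '[0,0,0,0,22,0,0,0,0,30,0,0,0,0,45,0,0,0,0,60,0,0,0,0,60]';  python3 -m jog '[-10,0,0,0,60,-40,0,0,0,60,-80,0,0,0,60,-115,0,0,0,60,-145,0,0,0,60]'|head -2; python3 - <<'E'
from h import *
M=np.load("B.npy");p=to_w(M,[[.0355,.001,0]])[0]; print(go(p[0],p[1],.20,M[2]+np.pi/2))
E
```

```text
time_s: 6.95
eef_pos: [0.4571, 0.1262, 0.052]
eef_rot: [-0.366, -0.605, -0.366, 0.605]
wrist_force: [-0.9, 0.2, -1.0]
opening: 0.169
time_s: 7.45
eef_pos: [0.4572, 0.1262, 0.0521]
eef_rot: [0.366, 0.605, 0.366, -0.605]
wrist_force: [0.8, -0.3, -0.1]
opening: 0.6
time_s: 7.95
eef_pos: [0.4576, 0.1263, 0.1999]
(array([  0. , 215.2, 315.3]), np.float64(57.4))
```

Roof cap released. Next is the candle socket.

```bash
python3 -m jog '[0,21,31,0,100,0,43,63,0,100,0,65,95,0,100,0,86,126,0,100,0,108,158,0,100]'|head -2; python3 -m jog '[0,22,32,8,100,0,44,64,16,100,0,66,96,24,100,0,88,128,32,100,0,107,157,40,100]'|head -2; python3 -m jog '[0,0,0,8,100,0,0,0,16,100,0,0,0,17.4,100,0,0,0,17.4,100,0,0,0,17.4,100]'|head -2; python3 - <<'E'
from h import *
M=np.load("B.npy");p=to_w(M,[[.0355,.001,0]])[0]; print(go(p[0],p[1],.055,M[2]+np.pi/2))
import cv2; optics.camera("top"); im=optics.camera("top"); cv2.imwrite("pics/t2.png",cv2.resize(im[160:285,130:290,::-1],None,fx=4,fy=4,interpolation=cv2.INTER_CUBIC))
print(go(p[0],p[1],.055,M[2]+np.pi/2))
E
```

```text
time_s: 8.45
eef_pos: [0.4793, -0.0653, 0.198]
time_s: 8.95
eef_pos: [0.5009, -0.2546, 0.1979]
time_s: 9.45
eef_pos: [0.5009, -0.2524, 0.1973]
(array([142.3,   0.6,  -0.3]), np.float64(0.2))
(array([142.2,   0.6,  -0.3]), np.float64(0.1))
```

View pics/t2.png

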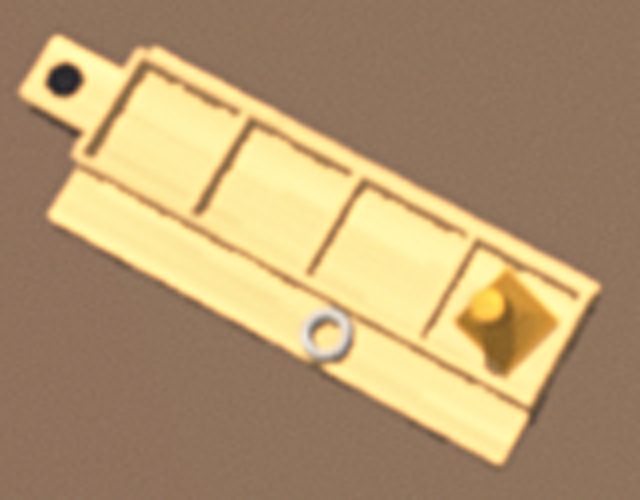

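The roof cap stands in the last pocket, its foot centred near (507,322). Now down onto the candle socket.

```bash
python3 -m jog '[30,0,0,0,100,70,0,0,0,100,105,0,0,0,100,132,0,0,0,100,142,0,0,0,100]'|head -2;python3 -m jog '[0,0,0,0,70,0,0,0,0,55,0,0,0,0,40,0,0,0,0,20,0,0,0,0,0]'; python3 -m jog '[0,0,0,0,0,0,0,0,0,0,0,0,0,0,0,0,0,0,0,0,0,0,0,0,0]'; python3 -m jog '[-15,0,0,0,0,-45,0,0,0,0,-80,0,0,0,0,-115,0,0,0,0,-145,0,0,0,0]';python3 - <<'E'
from h import *
K=np.load("K.npy"); p=to_w(K,[[-.036,0,0]])[0]; print(go(p[0],p[1],.20,K[2]+np.pi/2))
E
```

```text
time_s: 10.05
eef_pos: [0.4991, -0.251, 0.0519]
time_s: 10.55
eef_pos: [0.502, -0.2536, 0.0569]
eef_rot: [0.031, 0.707, 0.029, -0.706]
wrist_force: [-0.5, -0.0, 6.2]
opening: 0.289
time_s: 11.05
eef_pos: [0.502, -0.2536, 0.0569]
eef_rot: [0.031, 0.707, 0.029, -0.706]
wrist_force: [-0.6, -0.4, 6.4]
opening: 0.286
time_s: 11.55
eef_pos: [0.501, -0.2526, 0.203]
eef_rot: [0.03, 0.707, 0.03, -0.706]
wrist_force: [0.3, -0.4, -1.0]
opening: 0.288
(array([   2.5, -441.6,  -27.5]), np.float64(-57.4))
```

```bash
python3 -m jog '[0,-25,-1,0,0,0,-65,-4,0,0,0,-107,-7,0,0,0,-148,-9,0,0,0,-190,-12,0,0]'|head -2; python3 -m jog '[0,-42,-3,0,0,0,-84,-6,0,0,0,-126,-9,0,0,0,-168,-11,0,0,0,-210,-13,0,0]'|head -2;  python3 -m jog '[0,-25,-1,-7,0,0,-41,-2,-14,0,0,-41,-2,-21,0,0,-41,-2,-28,0,0,-41,-2,-35,0]'|head -2; python3 -m jog '[0,0,0,-7,0,0,0,0,-14,0,0,0,0,-20,0,0,0,0,-22.4,0,0,0,0,-22.4,0]'; python3 - <<'E'
from h import *
K=np.load("K.npy"); p=to_w(K,[[-.036,0,0]])[0]; print(go(p[0],p[1],.044,K[2]+np.pi/2))
E
```

```text
time_s: 12.05
eef_pos: [0.4962, -0.0608, 0.201]
time_s: 12.55
eef_pos: [0.4914, 0.1498, 0.2011]
time_s: 13.05
eef_pos: [0.49, 0.1894, 0.2009]
time_s: 13.55
eef_pos: [0.4901, 0.1891, 0.2008]
eef_rot: [0.366, 0.605, 0.366, -0.605]
wrist_force: [0.0, -0.2, -1.7]
opening: 0.288
(array([156.8,   0.2,  -0.8]), np.float64(0.0))
```

```bash
python3 -m jog '[25,0,-1,0,0,62,0,-1,0,0,100,0,-1,0,0,130,0,-1,0,0,148,0,-1,0,0]'|head -2; python3 -m jog '[2,0,0,0,0,4,0,0,0,0,6,0,0,0,0,8,0,0,0,0,9,0,0,0,0]'; python3 -m jog '[0.5,0,0,0,0,1,0,0,0,0,1,0,0,0,0,1,0,0,0,0,1,0,0,0,0]'
```

```text
time_s: 14.05
eef_pos: [0.489, 0.1897, 0.0498]
time_s: 14.55
eef_pos: [0.4914, 0.1901, 0.0438]
eef_rot: [0.366, 0.606, 0.365, -0.605]
wrist_force: [0.4, 0.1, -0.7]
opening: 0.286
time_s: 15.05
eef_pos: [0.4915, 0.19, 0.0429]
eef_rot: [0.366, 0.606, 0.365, -0.605]
wrist_force: [-0.7, -0.6, 5.4]
opening: 0.287
```

Light floor contact (5 N). Releasing and going on to the spire.

```bash
python3 -m jog '[0,0,0,0,34,0,0,0,0,42,0,0,0,0,52,0,0,0,0,70,0,0,0,0,70]';  python3 -m jog '[-10,0,0,0,70,-40,0,0,0,70,-80,0,0,0,70,-120,0,0,0,70,-160,0,0,0,100]'|head -2; python3 - <<'E'
from h import *
M=np.load("B.npy");p=to_w(M,[[-.035,.0015,0]])[0]; print(go(p[0],p[1],.203,M[2]+np.pi/2))
E
```

```text
time_s: 15.55
eef_pos: [0.4907, 0.19, 0.0419]
eef_rot: [-0.366, -0.605, -0.366, 0.605]
wrist_force: [0.3, 0.3, 0.8]
opening: 0.704
time_s: 16.05
eef_pos: [0.4906, 0.19, 0.2044]
(array([  1.3, 275.3, 349.5]), np.float64(57.4))
```

```bash
python3 -m jog '[0,20,25,0,100,0,46,58,0,100,0,72,91,0,100,0,98,124,0,100,0,124,157,0,100]'|head -2; python3 -m jog '[0,25,31,0,100,0,50,63,0,100,0,75,94,0,100,0,100,126,0,100,0,124,157,0,100]'|head -2;  python3 -m jog '[0,20,25,8,100,0,27,35,16,100,0,27,35,24,100,0,27,35,32,100,0,27,35,40,100]'|head -2; python3 -m jog '[0,0,0,8,100,0,0,0,16,100,0,0,0,17.4,100,0,0,0,17.4,100,0,0,0,17.4,100]'|head -2; python3 - <<'E'
from h import *
M=np.load("B.npy");p=to_w(M,[[-.035,.0015,0]])[0]; print(go(p[0],p[1],.062,M[2]+np.pi/2))
E
```

```text
time_s: 16.55
eef_pos: [0.5277, -0.0083, 0.203]
time_s: 17.05
eef_pos: [0.5643, -0.2052, 0.2029]
time_s: 17.55
eef_pos: [0.5717, -0.2472, 0.2026]
time_s: 18.05
eef_pos: [0.5718, -0.2469, 0.2023]
(array([140.3,   0.5,   0.2]), np.float64(0.2))
```

```bash
python3 -m jog '[30,0,0,0,100,70,0,0,0,100,105,0,0,0,100,132,0,0,0,100,140,0,0,0,100]'|head -2;python3 -m jog '[0,0,0,0,70,0,0,0,0,55,0,0,0,0,40,0,0,0,0,20,0,0,0,0,0]'; python3 -m jog '[0,0,0,0,0,0,0,0,0,0,0,0,0,0,0,0,0,0,0,0,0,0,0,0,0]'; python3 -m jog '[-15,0,0,0,0,-45,0,0,0,0,-80,0,0,0,0,-115,0,0,0,0,-145,0,0,0,0]';python3 - <<'E'
from h import *
K=np.load("K.npy"); p=to_w(K,[[.036,0,0]])[0]; print(go(p[0],p[1],.207,K[2]+np.pi/2))
E
```

```text
time_s: 18.55
eef_pos: [0.5695, -0.2454, 0.0583]
time_s: 19.05
eef_pos: [0.5731, -0.2478, 0.0642]
eef_rot: [0.031, 0.707, 0.029, -0.705]
wrist_force: [-1.0, -0.3, 6.9]
opening: 0.302
time_s: 19.55
eef_pos: [0.5731, -0.2478, 0.0642]
eef_rot: [0.031, 0.707, 0.029, -0.705]
wrist_force: [0.8, 0.0, 6.0]
opening: 0.307
time_s: 20.05
eef_pos: [0.572, -0.2469, 0.21]
eef_rot: [0.03, 0.707, 0.03, -0.706]
wrist_force: [1.8, 0.0, -1.9]
opening: 0.304
(array([   2.5, -502.6,    4.9]), np.float64(-57.4))
```

Opening 0.304 is wider than the 24 mm column should give (about 0.23), so the pads have probably caught the 30 mm collar. Looking.

```bash
python3 - <<'E'
from h import *
import cv2; optics.camera("wrist"); im=optics.camera("wrist"); s=optics.camera("scene")
cv2.imwrite("pics/w5.png",np.hstack([cv2.resize(im[150:350,210:410,::-1],(500,500),interpolation=cv2.INTER_CUBIC),cv2.resize(s[60:240,150:258,::-1],(300,500),interpolation=cv2.INTER_CUBIC)]))
E
```

```text
(no output)
```

View pics/w5.png

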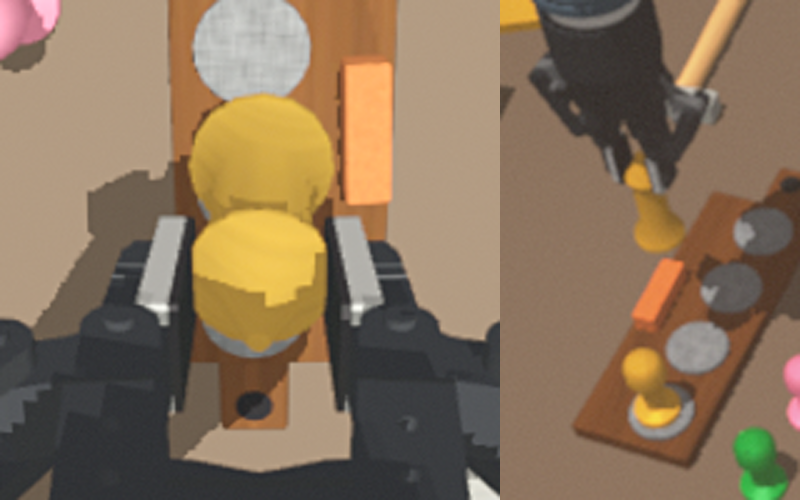

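It hangs upright but is held by the collar, as suspected. I'll set it back on its felt and regrip about 8 mm lower on the column.

```bash
python3 -m jog '[25,0,0,0,0,62,0,0,0,0,98,0,0,0,0,125,0,0,0,0,137,0,0,0,0]'|head -2; python3 -m jog '[2,0,0,0,0,4,0,0,0,0,6,0,0,0,0,7,0,0,0,0,7,0,0,0,0]'; python3 -m jog '[0,0,0,0,36,0,0,0,0,44,0,0,0,0,55,0,0,0,0,65,0,0,0,0,65]'; python3 - <<'E'
from h import *
M=np.load("B.npy");p=to_w(M,[[-.035,.0015,0]])[0]; print(go(p[0],p[1],.054,M[2]+np.pi/2))
E
```

```text
time_s: 20.7
eef_pos: [0.5686, -0.2448, 0.065]
time_s: 21.2
eef_pos: [0.5727, -0.2475, 0.0644]
eef_rot: [0.031, 0.707, 0.03, -0.706]
wrist_force: [0.1, -1.1, 0.9]
opening: 0.305
time_s: 21.7
eef_pos: [0.5718, -0.2468, 0.0629]
eef_rot: [-0.03, -0.706, -0.03, 0.707]
wrist_force: [0.5, 0.4, 0.8]
opening: 0.649
(array([8.9, 0.6, 0.2]), np.float64(0.0))
```

```bash
python3 -m jog '[3,0,0,0,65,6,0,0,0,65,9,0,0,0,65,9,0,0,0,50,9,0,0,0,40]'|head -2; python3 -m jog '[0,0,0,0,30,0,0,0,0,20,0,0,0,0,0,0,0,0,0,0,0,0,0,0,0]'; python3 -m jog '[0,0,0,0,0,0,0,0,0,0,0,0,0,0,0,0,0,0,0,0,0,0,0,0,0]'
```

```text
time_s: 22.2
eef_pos: [0.5717, -0.2468, 0.0538]
time_s: 22.7
eef_pos: [0.572, -0.2471, 0.0543]
eef_rot: [0.03, 0.707, 0.03, -0.706]
wrist_force: [0.3, 0.1, 1.7]
opening: 0.31
time_s: 23.2
eef_pos: [0.572, -0.2471, 0.0542]
eef_rot: [0.03, 0.707, 0.03, -0.706]
wrist_force: [-0.3, 0.2, 4.1]
opening: 0.31
```

The opening calibrates linearly (18 mm → 0.172, 28 mm → 0.287), so 0.31 is still the 30 mm collar: the pads reach higher than assumed. Going another 10 mm lower.

```bash
python3 -m jog '[0,0,0,0,40,0,0,0,0,50,0,0,0,0,65,0,0,0,0,65,0,0,0,0,65]'|head -2; python3 -m jog '[3,0,0,0,65,6,0,0,0,65,10,0,0,0,65,10,0,0,0,50,10,0,0,0,40]'|head -2; python3 -m jog '[0,0,0,0,30,0,0,0,0,20,0,0,0,0,0,0,0,0,0,0,0,0,0,0,0]'; python3 -m jog '[0,0,0,0,0,0,0,0,0,0,0,0,0,0,0,0,0,0,0,0,0,0,0,0,0]'
```

```text
time_s: 23.7
eef_pos: [0.5717, -0.2468, 0.0538]
time_s: 24.2
eef_pos: [0.5717, -0.2468, 0.0437]
time_s: 24.7
eef_pos: [0.572, -0.247, 0.0442]
eef_rot: [0.03, 0.707, 0.03, -0.706]
wrist_force: [1.1, -0.8, 1.3]
opening: 0.313
time_s: 25.2
eef_pos: [0.572, -0.247, 0.0441]
eef_rot: [0.03, 0.707, 0.03, -0.706]
wrist_force: [0.2, -1.0, 2.7]
opening: 0.317
```

The opening barely changes with height, so the fitting is simply about 30 mm wide to the pads all along. The grip is secure. Lifting gently to test it.

```bash
python3 -m jog '[-5,0,0,0,0,-15,0,0,0,0,-30,0,0,0,0,-50,0,0,0,0,-75,0,0,0,0]'; python3 -m jog '[-25,0,0,0,0,-50,0,0,0,0,-75,0,0,0,0,-90,0,0,0,0,-90,0,0,0,0]';python3 - <<'E'
from h import *
import cv2
K=np.load("K.npy"); p=to_w(K,[[.036,0,0]])[0]; print(go(p[0],p[1],.207,K[2]+np.pi/2))
optics.camera("wrist"); im=optics.camera("wrist"); s=optics.camera("scene")
cv2.imwrite("pics/w6.png",np.hstack([cv2.resize(im[150:350,210:410,::-1],(500,500),interpolation=cv2.INTER_CUBIC),cv2.resize(s[60:240,150:258,::-1],(300,500),interpolation=cv2.INTER_CUBIC)]))
E
```

```text
time_s: 25.7
eef_pos: [0.5714, -0.2466, 0.12]
eef_rot: [-0.03, -0.706, -0.03, 0.707]
wrist_force: [0.2, 0.3, -1.1]
opening: 0.313
time_s: 26.2
eef_pos: [0.5733, -0.2478, 0.2127]
eef_rot: [0.031, 0.708, 0.029, -0.705]
wrist_force: [0.6, -0.3, -1.4]
opening: 0.313
(array([   3.7, -503.6,    6.2]), np.float64(-57.4))
```

View pics/w6.png

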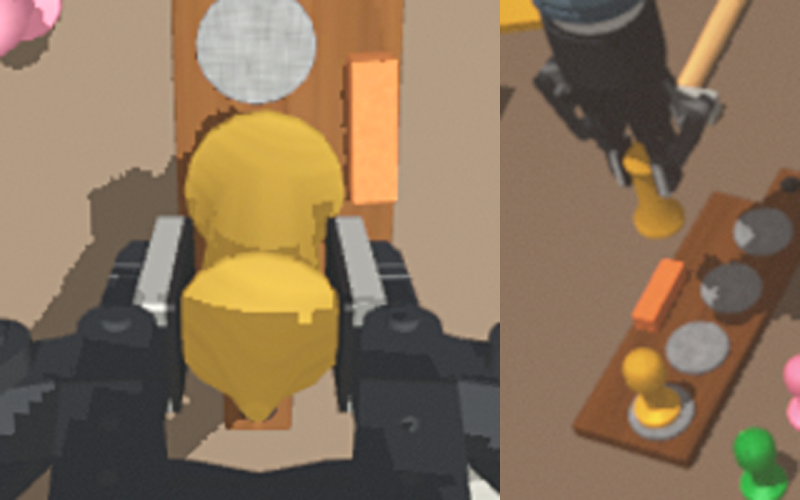

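The spire is upright and firmly held. Carrying.

```bash
python3 -m jog '[0,-25,0,0,0,0,-65,0,0,0,0,-107,1,0,0,0,-148,2,0,0,0,-190,2,0,0]'|head -2; python3 -m jog '[0,-42,0,0,0,0,-84,1,0,0,0,-126,2,0,0,0,-168,2,0,0,0,-210,2,0,0]'|head -2;  python3 -m jog '[0,-40,0,-7,0,0,-75,1,-14,0,0,-95,2,-21,0,0,-104,2,-28,0,0,-104,2,-35,0]'|head -2; python3 -m jog '[0,0,0,-7,0,0,0,0,-14,0,0,0,0,-20,0,0,0,0,-22.4,0,0,0,0,-22.4,0]'; python3 - <<'E'
from h import *
K=np.load("K.npy"); p=to_w(K,[[.036,0,0]])[0]; print(go(p[0],p[1],.032,K[2]+np.pi/2))
E
```

```text
time_s: 26.85
eef_pos: [0.5522, -0.0561, 0.207]
time_s: 27.35
eef_pos: [0.5324, 0.1529, 0.2072]
time_s: 27.85
eef_pos: [0.5214, 0.2561, 0.2068]
time_s: 28.35
eef_pos: [0.522, 0.2545, 0.207]
eef_rot: [-0.365, -0.604, -0.366, 0.606]
wrist_force: [0.1, 0.2, -2.1]
opening: 0.311
(array([175. ,   2.9,  -0.5]), np.float64(0.0))
```

```bash
python3 -m jog '[30,2,0,0,0,70,2,0,0,0,110,2,0,0,0,145,2,0,0,0,165,2,0,0,0]'|head -2; python3 -m jog '[2,0,0,0,0,4,0,0,0,0,6,0,0,0,0,8,0,0,0,0,9,0,0,0,0]'; python3 -m jog '[0.5,0,0,0,0,1,0,0,0,0,1.5,0,0,0,0,2,0,0,0,0,2,0,0,0,0]'
```

```text
time_s: 28.85
eef_pos: [0.5216, 0.2529, 0.0394]
time_s: 29.35
eef_pos: [0.5256, 0.254, 0.036]
eef_rot: [0.366, 0.606, 0.365, -0.605]
wrist_force: [-1.0, -0.7, -1.9]
opening: 0.315
time_s: 29.85
eef_pos: [0.5247, 0.2538, 0.0329]
eef_rot: [-0.366, -0.605, -0.366, 0.605]
wrist_force: [0.9, -1.0, -2.8]
opening: 0.311
```

```bash
python3 -m jog '[0.5,0,0,0,0,1,0,0,0,0,1.5,0,0,0,0,2,0,0,0,0,2,0,0,0,0]'
```

```text
time_s: 30.35
eef_pos: [0.5248, 0.2538, 0.0309]
eef_rot: [-0.366, -0.605, -0.366, 0.605]
wrist_force: [0.4, 0.1, -0.8]
opening: 0.31
```

```bash
python3 -m jog '[0.5,0,0,0,0,1,0,0,0,0,1,0,0,0,0,1,0,0,0,0,1,0,0,0,0]';  python3 -m jog '[0,0,0,0,35,0,0,0,0,40,0,0,0,0,48,0,0,0,0,55,0,0,0,0,55]';  python3 -m jog '[-5,0,0,0,55,-20,0,0,0,55,-45,0,0,0,55,-80,0,0,0,55,-120,0,0,0,60]'; python3 -m jog '[-15,0,0,0,60,-35,0,0,0,60,-50,0,0,0,60,-52,0,0,0,100,-52,0,0,0,100]' | head -2; python3 - <<'E'
from h import *
M=np.load("B.npy");p=to_w(M,[[-.1075,.0015,0]])[0]; print(go(p[0],p[1],.203,M[2]+np.pi/2))
E
```

```text
time_s: 30.85
eef_pos: [0.525, 0.2539, 0.0302]
eef_rot: [0.366, 0.605, 0.366, -0.605]
wrist_force: [-0.8, 0.3, 0.4]
opening: 0.317
time_s: 31.35
eef_pos: [0.5248, 0.2538, 0.03]
eef_rot: [0.366, 0.605, 0.366, -0.605]
wrist_force: [0.1, 0.5, 0.6]
opening: 0.55
time_s: 31.85
eef_pos: [0.5242, 0.2536, 0.1516]
eef_rot: [-0.366, -0.605, -0.366, 0.606]
wrist_force: [2.1, -0.7, 0.3]
opening: 0.6
time_s: 32.35
eef_pos: [0.5248, 0.2538, 0.202]
(array([ -1. , 335.8, 382.9]), np.float64(57.4))
```

```bash
python3 -m jog '[0,20,23,0,100,0,48,54,0,100,0,76,86,0,100,0,104,118,0,100,0,132,150,0,100]'|head -2; python3 -m jog '[0,28,32,0,100,0,56,64,0,100,0,84,96,0,100,0,112,127,0,100,0,138,157,0,100]'|head -2;  python3 -m jog '[0,28,32,8,100,0,52,60,16,100,0,66,76,24,100,0,66,76,32,100,0,66,76,40,100]'|head -2; python3 -m jog '[0,0,0,8,100,0,0,0,16,100,0,0,0,17.4,100,0,0,0,17.4,100,0,0,0,17.4,100]'|head -2; python3 - <<'E'
from h import *
import cv2
M=np.load("B.npy");p=to_w(M,[[-.1075,.0015,0]])[0]
optics.camera("wrist"); im=optics.camera("wrist"); s=optics.camera("top")
print(go(p[0],p[1],.063,M[2]+np.pi/2))
cv2.imwrite("pics/w7.png",np.hstack([cv2.resize(im[100:350,160:460,::-1],(480,400),interpolation=cv2.INTER_CUBIC),cv2.resize(s[160:285,150:250,::-1],(320,400),interpolation=cv2.INTER_CUBIC)]))
E
```

```text
time_s: 32.85
eef_pos: [0.5711, 0.0582, 0.2002]
time_s: 33.35
eef_pos: [0.6203, -0.1452, 0.1999]
time_s: 33.85
eef_pos: [0.643, -0.2423, 0.1993]
time_s: 34.35
eef_pos: [0.6437, -0.2413, 0.2012]
(array([ 1.388e+02, -2.000e-01,  1.000e-01]), np.float64(0.1))
```

View pics/w7.png

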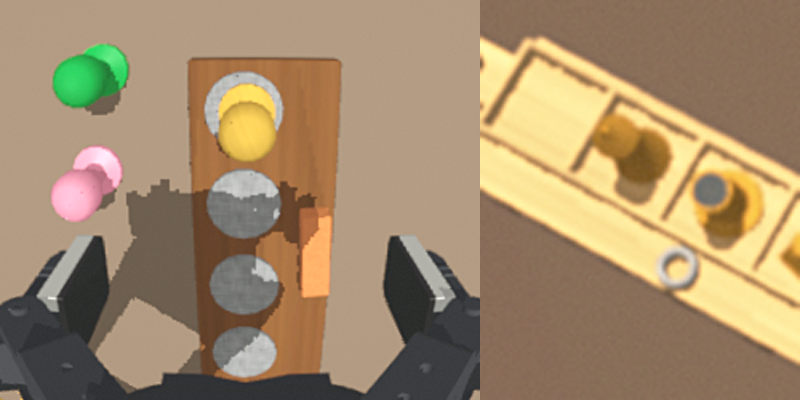

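Three felts are bare. The brass ball finial is the only thing left on the board at (247,130); green (80,80) and pink (75,195) stand off the board. The spire and candle socket stand upright in their pockets. Gripping the brass ball.

```bash
python3 -m jog '[30,0,0,0,100,70,0,0,0,100,105,0,0,0,100,132,0,0,0,100,139,0,0,0,100]'|head -2;python3 -m jog '[0,0,0,0,75,0,0,0,0,60,0,0,0,0,45,0,0,0,0,20,0,0,0,0,0]'; python3 -m jog '[0,0,0,0,0,0,0,0,0,0,0,0,0,0,0,0,0,0,0,0,0,0,0,0,0]'; python3 -m jog '[-8,0,0,0,0,-25,0,0,0,0,-55,0,0,0,0,-95,0,0,0,0,-140,0,0,0,0]';python3 - <<'E'
from h import *
K=np.load("K.npy"); p=to_w(K,[[.108,0,0]])[0]; print(go(p[0],p[1],.203,K[2]+np.pi/2))
E
```

```text
time_s: 35.0
eef_pos: [0.6415, -0.2401, 0.0587]
time_s: 35.5
eef_pos: [0.6455, -0.2422, 0.0657]
eef_rot: [0.031, 0.708, 0.029, -0.705]
wrist_force: [-1.2, 0.6, 5.9]
opening: 0.34
time_s: 36.0
eef_pos: [0.6455, -0.2422, 0.0657]
eef_rot: [0.031, 0.708, 0.029, -0.705]
wrist_force: [0.5, 1.4, 6.1]
opening: 0.346
time_s: 36.5
eef_pos: [0.6433, -0.2411, 0.2045]
eef_rot: [-0.03, -0.706, -0.03, 0.707]
wrist_force: [0.6, -0.9, -1.8]
opening: 0.337
(array([   2.1, -563.5,   37.8]), np.float64(-57.4))
```

```bash
python3 -m jog '[0,-25,2,0,0,0,-65,4,0,0,0,-107,7,0,0,0,-148,10,0,0,0,-190,13,0,0]'|head -2; python3 -m jog '[0,-42,3,0,0,0,-84,6,0,0,0,-126,9,0,0,0,-168,11,0,0,0,-210,14,0,0]'|head -2;  python3 -m jog '[0,-42,3,-7,0,0,-84,6,-14,0,0,-122,8,-21,0,0,-150,10,-28,0,0,-163,11,-35,0]'|head -2; python3 -m jog '[0,0,0,-7,0,0,0,0,-14,0,0,0,0,-20,0,0,0,0,-22.4,0,0,0,0,-22.4,0]'; python3 - <<'E'
from h import *
K=np.load("K.npy"); p=to_w(K,[[.108,0,0]])[0]; print(go(p[0],p[1],.0535,K[2]+np.pi/2))
E
```

```text
time_s: 37.0
eef_pos: [0.6147, -0.052, 0.2046]
time_s: 37.5
eef_pos: [0.5829, 0.1564, 0.2047]
time_s: 38.0
eef_pos: [0.5575, 0.3191, 0.2045]
time_s: 38.5
eef_pos: [0.5585, 0.3163, 0.2044]
eef_rot: [0.366, 0.606, 0.366, -0.605]
wrist_force: [0.3, -0.3, -1.9]
opening: 0.342
(array([150.9,  -1.2,  -0.3]), np.float64(0.0))
```

```bash
python3 -m jog '[25,-1,0,0,0,62,-1,0,0,0,98,-1,0,0,0,127,-1,0,0,0,143,-1,0,0,0]'|head -2; python3 -m jog '[2,0,0,0,0,4,0,0,0,0,6,0,0,0,0,8,0,0,0,0,8,0,0,0,0]'; python3 -m jog '[0.5,0,0,0,0,1,0,0,0,0,1,0,0,0,0,1,0,0,0,0,1,0,0,0,0]'
```

```text
time_s: 39.0
eef_pos: [0.556, 0.3161, 0.0577]
time_s: 39.5
eef_pos: [0.558, 0.3168, 0.0528]
eef_rot: [0.366, 0.606, 0.366, -0.605]
wrist_force: [0.2, -0.5, -1.7]
opening: 0.341
time_s: 40.0
eef_pos: [0.5579, 0.3169, 0.0518]
eef_rot: [0.366, 0.606, 0.366, -0.605]
wrist_force: [-2.9, 0.4, 5.4]
opening: 0.342
```

Floor contact. Releasing, rising clear and looking.

```bash
python3 -m jog '[0,0,0,0,40,0,0,0,0,46,0,0,0,0,56,0,0,0,0,70,0,0,0,0,70]';  python3 -m jog '[-8,0,0,0,70,-30,0,0,0,70,-70,0,0,0,70,-115,0,0,0,70,-160,0,0,0,70]'|head -2; python3 -m jog '[0,40,0,0,70,0,80,0,0,70,0,120,0,0,70,0,160,0,0,70,0,190,0,0,70]' | head -2; python3 - <<'E'
from h import *
import cv2
optics.camera("top"); s=optics.camera("top"); c=optics.camera("scene")
a=cv2.resize(s[160:285,130:290,::-1],(512,400),interpolation=cv2.INTER_CUBIC); b=cv2.resize(c[150:310,340:490,::-1],(281,300),interpolation=cv2.INTER_CUBIC)
cv2.imwrite("raw_t9.png",s[...,::-1]); b=cv2.copyMakeBorder(b,0,100,0,0,cv2.BORDER_CONSTANT)
cv2.imwrite("pics/end.png",np.hstack([a,b]))
E
```

```text
time_s: 40.5
eef_pos: [0.5574, 0.3166, 0.0508]
eef_rot: [-0.366, -0.605, -0.366, 0.605]
wrist_force: [0.4, -0.3, 0.7]
opening: 0.703
time_s: 41.0
eef_pos: [0.5572, 0.3165, 0.2131]
time_s: 41.5
eef_pos: [0.7275, 0.2266, 0.2116]
```

View pics/end.png

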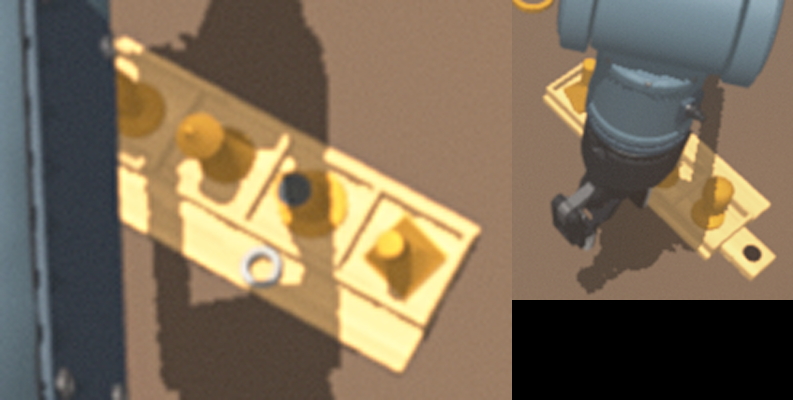

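```bash
python3 - <<'E'
from h import *
K=np.load("K.npy")
for n,c,uv,h in (("candle","top",[295,189],.072),("spire","top",[188,132],.102),("roof","top",[390,242],.085)):
    print(n,to_l(K,back(c,np.array(uv)/3.2+[129.5,159.5],h)).round(4))
print("ball",to_l(K,back("scene",np.array([(717-512)/1.873+339.5,191/1.875+149.5]),.07)).round(4))
E
```

```text
candle [-0.0346 -0.0019]
spire [ 0.0347 -0.0001]
roof [-0.1081 -0.0007]
ball [ 0.1074 -0.0007]
```

All four are within 2 mm of their pocket centres and upright, and the arm is clear. Handing in.

```bash
python3 -c "
from bench import hand_in,status
o=status.get_obs(); print(o['time_s'],o['wrist_force'],abs(o['dq']).max()); print(hand_in())"
```

```text
41.65 [-0.63906586  0.05488715 -0.65028983] 0.04424079271401793
the job is handed in; nothing more can be done
None
```

All four fittings are in the rack in reverse order. From the pocket farthest from the rack's handle to the nearest they are: roof cap, candle socket, spire finial, ball finial. I handed in at about 41.7 s of the 109 s allowed; no verdict is reported.

**Final check:** in the last pictures all four stand upright. They measure about 2 mm or less from their pocket centres: roof x = −108 mm, candle −35, spire +35, ball +107, and y within 2 mm. The gripper was clear at z ≈ 0.21 m. The green and pink look-alikes were left alone.

**What disagreed or was less certain:**
- **Rack position:** the wrist camera put the rack about 4 mm further along its length than the top and scene cameras did. I used a 2 mm compromise.
- **Spire grip:** the opening read about 30 mm at every height I tried, not the stated 24 mm. I set it back on its felt and regripped it lower on the column twice, and it stayed upright.
- **Ball finial check:** the arm hid it in the last top view, so its final position comes from the scene camera and the pose at release.

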